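# Load the jar shaker and set its spring

## Robot

A 7-joint arm with a two-finger parallel gripper is mounted at the origin on the work surface. World frame = base frame: x ahead of the robot, y to its left, z up, the work surface at z = 0. Lengths are in m, angles in degrees, forces in N, time in s.
With the tool pointing down it reaches from about 0.425 to 0.95 m from the base axis. Payload 16.7 kg.
Tool frame: the origin (TCP) lies midway between the tips of the shut fingers; the grasp point (between the pads) lies env.pinch_z behind it (env.pinch_z is the distance from the TCP to the grasp point, in m); z points along the fingers, y is the direction in which the jaws open and shut (so a half turn about z gives the same grasp; the last joint's range is limited). The gripper opens to 94 mm and grips with 3 to 60 N. Pads are 16 mm wide; open, the fingers measure 119 mm over their backs; the gripper's body (75 mm by 177 mm) begins 78 mm behind the grasp point.
Start: joints at [-82.363, 24.414, 4.234, 92.017, -1.954, 63.644, -3.845], TCP at [0.188, 0.648, 0.205] pointing down, gripper open.
Joint ranges: [-163.25, 163.25], [-28.42, 122.38], [-70.27, 78.77], [12.13, 141.07], [-58.53, 238.53], [9.26, 117.41], [-156.51, 156.51]. Speed limits (degrees/s): [108.29, 108.29, 136.94, 136.94, 172.46, 172.46, 172.46].

## Interface

Orientations are given as a 3x3 rotation matrix whose columns are the frame's x, y, z axes.
In Python, from station import env, snapshot, camera_model, models gives the robot as it stands. The module is installed in compiled form; this text tells all that it offers.
- The arm moves only by the tool apply_moves, never from a script. Its argument "rows" is a list of rows, each a list of 3 entries, a list of its own where there are three numbers: the opening in per cent of the stroke, from 0 (shut) to 100 (fully open), then the shift along the world's x, y, z in mm, then the turn about the world's z in units of 5 degrees (1.0 is 5 degrees). A call has 1 to 10 rows; each row shifts and turns the commanded pose from where the row before left it; what a row does not reach is not made up. A row lasts 1/8 s, in which the tool goes at most 62.5 mm and 10.7 degrees, less where a joint would pass 70% of its speed; a pose out of reach is approached as far as the arm can. A call with a gripper value outside its range is refused whole. The fingers move at their own pace and stop on an object; the grip force is fixed at half the most. Time passes only in rows, so rows that do not move let the fingers close. It gives the time, the measured TCP pose, the force and the opening at its end, in the units of the state.
- env.sense(): the state, without advancing time (a new reading comes with each control period).
- snapshot(name): name is "scene" or "top"; returns (picture, depth): 420x560x3 uint8, red, green, blue; 420x560 float32, m along the optical axis (not along the pixel's ray), 0 where there is no reading.
- camera_model(name): a dict with "K" (3x3 intrinsics, pixels), "k1" (the pictures are not rectified: a ray, as slopes to the right and down, at radius r is drawn at 1 + k1 r^2 times it, then the intrinsics apply), "origin" and "rotation" of the camera in the world. Camera axes: x right, y up, looking along -z (the intrinsics and any distortion apply to the point x, -y, -z); pixel columns grow to the right and rows downward; lengths in m; the calibration is good to about 2 mm. A picture is of the moment at which its call begins. camera_model takes no time and is no camera call.
- env.finish_job(): hands the job in, once; it reports no verdict.
Trained networks look in the newest picture that a camera, given by its name, has taken for a name from the list of things; names that differ only in an ending like _2 or _b are one class to them, and where a whole thing is asked for, a point or a joint stands for the part that bears it (a point fixed in the world has none). Each returns a list of dicts, best first, with "conf" (0 to 1); they miss things now and then, are a little off and sometimes report something else, mostly with a low value. They report only what shows in the picture. A call takes as long as a camera call. They do not tell look-alikes from the thing itself.
- models.trace(camera, label): "mask" (420x560 bool, what is visible of it) and "extent" ([left, top, width, height] in pixels, round what is visible of it).
The state is a dict: "time": time; "qpos": joint angles; "qd": joint speeds; "joint_efforts": joint torques, N m; "position": TCP position; "ee_rot": TCP orientation; "force": force on the tool from outside, world axes, zero at the start; "ft_torque": the same for the moment, N m; "width": finger opening in m.
Only numpy, scipy, OpenCV 4.12 (cv2) and the standard library are available. Lean on these libraries where they do the work, as an engineer would, in place of code of your own. Each camera call takes 0.05 s, during which the arm holds its last target. There are 200 camera calls.

## Task

Load the bench shaker: stand the two loose white jars upright in the two empty cells of its crate, one per cell, setting them down rather than dropping them. Then turn the black knob clockwise until the tip of the steel spring blade lines up with the brass index, without pushing on the blade or the index themselves. Leave the jar already in the crate and everything else on the bench where it is.

Things in the scene. Friction and masses are not known exactly. Their poses are not given: they have to be found in the camera images.
- shaker: Low green bench shaker, fixed, base 240 x 360 mm in plan; origin at table height, +x away from the robot and +y to the left at yaw 0. Left (y = +115 mm): the aluminium crate. Right: the spring deck, top 50 mm above the table, with the knob, the blade and a white scale plate.
- crate (a point): Centre of the floor of the shaker's aluminium crate (40 mm above the table), axes as the shaker's. Three cells in a row along its x, centres at x = -72, 0 and +72 mm; each 67 x 68 mm inside, rim 85 mm above the table, walls 5 mm.
- pad1: Flat black rubber pad (54 mm across) on the floor of one of the two empty cells; origin at the cell's centre on its floor (40 mm above the table). Which two of the three cells are empty varies.
- pad2: The same, in the other empty cell.
- jar_a: White plastic jar with a steel lid, about 300 g, standing on the bench left of the shaker; 105 mm tall; straight body 48 mm in diameter up to 75 mm, then a shoulder to a 39 mm neck and a 43 mm lid (89 to 105 mm); origin at the centre of its underside, z up.
- jar_b: A second jar, identical; either jar may go in either empty cell.
- jar_c: A third identical jar that already stands in the third cell; leave it there. Origin at the centre of its underside.
- knob_grip (a point): On the knob's vertical axis at the height to grip, 102 mm above the table. The black knob is a 54 mm disc with an upright grip bar 48 mm long, 14 mm thick, from 82 to 114 mm above the table. The point turns with the knob: its x lies along the bar, its y across it (the 14 mm to pinch).
- knob (a joint): Angle of the tension knob (rad), 0 slack, growing clockwise seen from above; it runs to 2.85. It stays where it is left (friction about 0.06 N m). The blade turns 0.25 rad per rad of knob.
- blade (a joint): Angle of the sprung steel blade (rad) about its upright pivot, growing counterclockwise seen from above, 0 when slack. It follows the knob at a quarter of its angle. It is aligned when it equals joint index.
- index (a joint): Angle of the brass index (rad) about the blade's pivot, same zero and direction as joint blade. It is set for this load and must not be moved.
- blade_tip (a point): Top of the free dark end of the blade, 152 mm from its pivot and 68 mm above the table. The blade is 5 mm thick, its dark end 7 mm wide, 12 mm high.
- index_mark (a point): The inner end of the brass index, an 8 mm wide tab on the white scale plate, also 152 mm from the blade's pivot; directly below the blade's tip (in plan) when aligned.
- tin: Bystander: squat round aluminium tin, 36 across and 22 high mm. Origin under its centre.
- spool: Bystander: small copper-coloured spool, 40 across, 26 high mm. Origin under its centre.
- hammer: Bystander: hammer lying down, 240 long mm. Origin under its centre.
- driver: Bystander: screwdriver lying down, 170 long mm. Origin under its centre.
- bench_block: Bystander: square steel bench block, 70 x 70 x 22 mm. Origin under its centre.
- dish: Bystander: white ceramic dish, 90 across, 35 high mm. Origin under its centre.
- mandrel: Bystander: upright tapered dark steel ring mandrel on a 60 wide foot, 150 tall mm. Origin under its centre.
There are look-alikes about, which are no part of the job. What is shaped like the jar_a but blue, green or pink is not meant.

How it is judged (in metres and radians):
On the way, in this order (a step that is already met when the one before it is completed fails the run):
1. both loose jars stand upright in the two empty cells, one each, released (((horizontal distance between jar_a and pad1 below 0.018 m and angle between each of jar_a, jar_b's own z axis and vertical below 0.12 rad and z of each of jar_a, jar_b in the frame of shaker below 0.047 m and contact force between each of jar_a, jar_b and the fingers below 0.1 N and linear speed of each of jar_a, jar_b below 0.03 m/s and horizontal distance between jar_b and pad2 below 0.018 m) or (horizontal distance between jar_a and pad2 below 0.018 m and angle between each of jar_a, jar_b's own z axis and vertical below 0.12 rad and z of each of jar_a, jar_b in the frame of shaker below 0.047 m and contact force between each of jar_a, jar_b and the fingers below 0.1 N and linear speed of each of jar_a, jar_b below 0.03 m/s and horizontal distance between jar_b and pad1 below 0.018 m))), for 0.2 s.
2. the blade's tip is lined up with the index (horizontal distance between blade_tip and index_mark below 0.0045 m), for 0.2 s.
At the end, for the whole second after the job is handed in: Jar a and jar b stand upright (within 0.12 rad), at rest and released, one in each of the two empty cells (within 18 mm of the cell's centre, on its floor), the third jar still upright in its own cell (moved under 20 mm), and the blade's tip rests within 4.5 mm (in plan) of the index mark (((horizontal distance between jar_a and pad1 below 0.018 m and angle between each of jar_a, jar_b's own z axis and vertical below 0.12 rad and z of each of jar_a, jar_b in the frame of shaker below 0.047 m and contact force between each of jar_a, jar_b and the fingers below 0.1 N and linear speed of each of jar_a, jar_b below 0.03 m/s and horizontal distance between jar_b and pad2 below 0.018 m) or (horizontal distance between jar_a and pad2 below 0.018 m and angle between each of jar_a, jar_b's own z axis and vertical below 0.12 rad and z of each of jar_a, jar_b in the frame of shaker below 0.047 m and contact force between each of jar_a, jar_b and the fingers below 0.1 N and linear speed of each of jar_a, jar_b below 0.03 m/s and horizontal distance between jar_b and pad1 below 0.018 m)) and horizontal distance between blade_tip and index_mark below 0.0045 m and velocity of joint blade between -0.02 and 0.02 rad/s and distance of jar_c from where it was at the start of the episode below 0.02 m and angle between jar_c's own z axis and vertical below 0.12 rad); the robot touches nothing.
It fails at once if a loose jar is dropped or thrown (over 0.6 m/s while not held) ((contact force between jar_a and the fingers below 0.05 N and linear speed of jar_a above 0.6 m/s) or (contact force between jar_b and the fingers below 0.05 N and linear speed of jar_b above 0.6 m/s)).
It fails at once if the index is moved by more than 4 mm (distance of index_mark from where it was at the start of the episode above 0.004 m).
It fails at once if the blade is pushed directly with more than 3 N (contact force between anything else and blade_c0 above 3 N or contact force between anything else and blade_c1 above 3 N).
It fails at once if the third jar or a bystander is moved by more than 40 mm or tipped over (distance of any of jar_c, tin, spool, hammer, driver, bench_block, dish, mandrel from where it was at the start of the episode above 0.04 m or angle between any of jar_c, tin, spool, mandrel, dish's own z axis and vertical above 0.6 rad).
It also fails if it takes over 72 s, if anything falls off the work surface, if the arm or the gripper's body presses on something with over 40 N, if the wrist force passes 120 N, or if a joint passes its speed limit or range.

## Working session

There is one attempt and no reset: what is moved stays moved. The work goes in short steps, Python scripts to look and compute and a tool call to move; the robot and the scene stay as the last step left them, time stands still between calls to the robot, and variables do not carry over. Pictures are saved under pics/ and viewed, about 8 in all and at most 12, crops included, and the job is handed in when it is done.

Besides the shell and the picture viewer there is one more tool, called as name(argument=value, ...), one argument or row to a line, values as JSON. apply_moves: Moves the arm, as the interface text tells. Its arguments: {"type":"object","properties":{"rows":{"type":"array","items":{"type":"array"}}},"required":["rows"]}

```bash
mkdir -p pics
cat > h.py <<'E'
import numpy as np, cv2
from station import env, snapshot, camera_model, models
def rays(cam,uv):
    m=camera_model(cam);K=np.array(m["K"]);k=m["k1"]
    uv=np.atleast_2d(np.array(uv,float))
    d=np.c_[(uv[:,0]-K[0,2])/K[0,0],(uv[:,1]-K[1,2])/K[1,1]]
    s=d.copy()
    for _ in range(20): s=d/(1+k*(s**2).sum(1,keepdims=True))
    return s,m
def at_depth(cam,uv,z):
    s,m=rays(cam,uv);z=np.asarray(z).reshape(-1,1)
    p=np.c_[s[:,0:1]*z,-s[:,1:2]*z,-z*np.ones((len(s),1))]
    return p@np.array(m["rotation"]).T+np.array(m["origin"])
def at_height(cam,uv,h):
    s,m=rays(cam,uv);d=np.c_[s[:,0],-s[:,1],-np.ones(len(s))]@np.array(m["rotation"]).T
    o=np.array(m["origin"]);return o+d*((h-o[2])/d[:,2])[:,None]
def cloud(cam,dep,mask=None):
    mk=dep>0
    if mask is not None: mk&=mask
    v,u=np.nonzero(mk);return at_depth(cam,np.c_[u,v],dep[v,u]),np.c_[u,v]
E
python3 - <<'E'
from h import *
for c in("scene","top"):
    p,d=snapshot(c);cv2.imwrite(f"pics/{c}0.png",p[:,:,::-1]);np.savez(f"{c}0.npz",p=p,d=d)
    m=camera_model(c);print(c,m["origin"],np.round(m["rotation"],2).tolist(),m["K"][0],m["k1"])
    for l in("jar_a","pad1","knob_grip","blade_tip","index_mark","crate"):
        for r in models.trace(c,l)[:6]:
            P,_=cloud(c,d,r["mask"])
            print(l,round(r["conf"],2),r["extent"],np.round(np.median(P,0),3) if len(P) else "", np.round(P.max(0),3) if len(P) else "")
print(env.pinch_z,env.sense()["width"],env.sense()["time"])
E
```

```text
scene [ 1.03846771 -0.8452044   0.80546694] [[0.83, -0.33, 0.45], [0.56, 0.49, -0.67], [-0.0, 0.81, 0.59]] [412.91988762   0.         275.52032093] 0.01042596386197655
jar_a 0.77 [307.4, 147.8, 12.4, 32.0] [0.445 0.288 0.068] [0.487 0.427 0.107]
jar_a 0.69 [295.2, 186.4, 16.3, 27.8] [0.552 0.02  0.116] [0.567 0.055 0.146]
jar_a 0.65 [341.6, 161.3, 14.5, 26.5] [0.588 0.289 0.067] [0.606 0.446 0.108]
jar_a 0.63 [282.2, 154.0, 7.8, 31.2] [0.378 0.202 0.067] [0.394 0.298 0.107]
jar_a 0.55 [299.1, 165.4, 11.7, 20.8] [0.472 0.169 0.088] [0.555 0.291 0.146]
pad1 0.56 [116.3, 294.3, 94.6, 37.7] [ 0.452 -0.456  0.023] [ 0.681 -0.394  0.239]
knob_grip 0.75 [251.7, 216.7, 16.7, 16.7] [ 0.503 -0.123  0.091] [ 0.526 -0.096  0.117]
blade_tip 0.56 [241.1, 248.8, 43.8, 24.2] [ 0.575 -0.216  0.064] [ 0.639 -0.208  0.071]
crate 0.65 [215.0, 189.4, 126.7, 114.0] [ 0.578 -0.133  0.049] [0.698 0.196 0.117]
top [ 0.31921568 -0.01407725  1.17919747] [[-0.02, 0.99, -0.17], [-1.0, -0.02, 0.01], [0.01, 0.17, 0.99]] [428.45162024   0.         282.89933493] 0.0026584657064080753
jar_a 0.9 [144.6, 180.9, 27.9, 2
[... 341 characters left out ...]
9 0.374 0.11 ]
jar_a 0.6 [174.9, 263.4, 28.4, 26.1] [0.367 0.214 0.102] [0.397 0.266 0.108]
pad1 0.75 [252.0, 222.7, 20.8, 19.2] [0.472 0.028 0.04 ] [0.499 0.056 0.047]
pad1 0.56 [246.9, 171.6, 17.4, 20.2] [0.615 0.043 0.041] [0.639 0.068 0.047]
knob_grip 0.56 [306.2, 209.5, 22.9, 20.2] [ 0.498 -0.113  0.082] [ 0.535 -0.09   0.116]
blade_tip 0.62 [347.6, 166.7, 7.5, 55.4] [ 0.567 -0.213  0.066] [ 0.641 -0.206  0.074]
blade_tip 0.45 [142.5, 179.9, 32.2, 26.9] [0.576 0.299 0.099] [0.624 0.361 0.111]
crate 0.84 [233.9, 152.4, 138.2, 101.0] [ 0.552 -0.099  0.048] [0.704 0.107 0.146]
crate 0.19 [308.8, 208.1, 21.3, 22.0] [ 0.498 -0.113  0.083] [ 0.529 -0.09   0.116]
0.0188 0.09432723239397642 0.7
```

View pics/scene0.png

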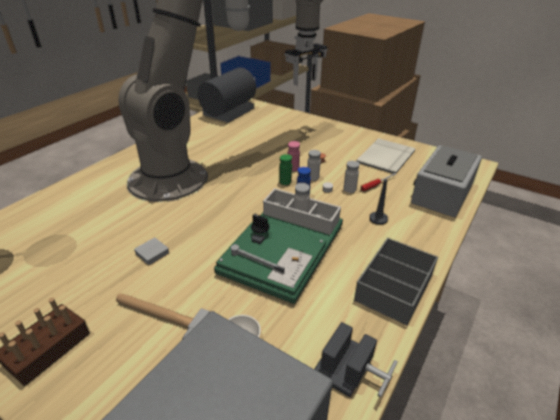

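View pics/top0.png

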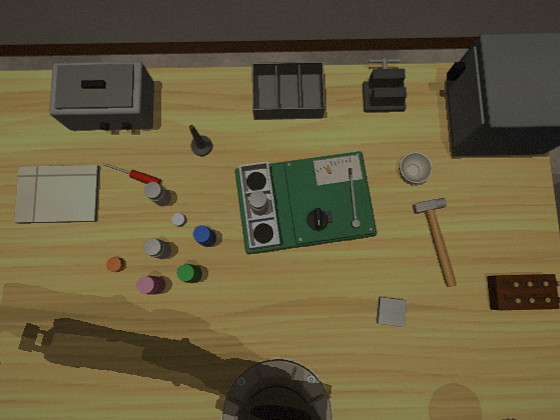

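The scene picture shows the shaker at about (280,245). The grey-lidded white jars are at about (314,165) and (351,177), and a third one is in the crate at (302,195). The top picture shows the candidates shaped like jar_a:
- White/steel at (157,193) and (155,247): these are the loose jars.
- White/steel at (258,202): jar_c, in the middle cell.
- Blue at (204,236), green at (188,273) and pink at (150,285): look-alikes.

The empty cells' pads are at (256,181) and (263,233). The knob is at (317,219), the blade tip near (350,172) and the brass index near (328,168). I'll measure these and check them in one close crop.

Run:
```python
from h import *
z=np.load("top0.npz");p,d=z["p"],z["d"]
P,uv=cloud("top",d)
def circ(c,lo,hi,r=.04):
    s=(abs(P[:,2]-(lo+hi)/2)<(hi-lo)/2)&(np.hypot(*(P[:,:2]-c).T)<r)
    (x,y),R=cv2.minEnclosingCircle(P[s,:2].astype(np.float32)); return np.round([x,y,R,s.sum()],4),np.round(P[s].mean(0),4)
for n,c in(("a",(.576,.3)),("b",(.432,.293)),("c",(.542,.035))):
    print(n,circ(np.array(c),.1,.115) if n!="c" else circ(np.array(c),.138,.155))
s=(P[:,2]>.078)&(P[:,2]<.093)&(P[:,0]>.4)&(P[:,0]<.72)&(P[:,1]>-.04)&(P[:,1]<.12)
print("rim",s.sum(),cv2.minAreaRect(P[s,:2].astype(np.float32)))
s=(P[:,2]>.03)&(P[:,2]<.2)&(P[:,0]>.38)&(P[:,0]<.75)&(P[:,1]>-.3)&(P[:,1]<.12)
print("base",cv2.minAreaRect(P[s,:2].astype(np.float32)))
s=(P[:,2]>.1)&(P[:,2]<.125)&(np.hypot(*(P[:,:2]-[.5,-.113]).T)<.05)
print("knob bar",s.sum(),P[s].mean(0),cv2.minAreaRect(P[s,:2].astype(np.float32)))
a=cv2.resize(p[140:260,225:385],(800,600),interpolation=cv2.INTER_CUBIC)
b=cv2.resize(p[170:300,120:225],(480,594),interpolation=cv2.INTER_CUBIC)
cv2.imwrite("pics/c1.png",a[:,:,::-1])
q=np.zeros((300,800,3),np.uint8);cv2.imwrite("pics/c2.png",b[:,:,::-1])
```

```text
a (array([5.818e-01, 3.080e-01, 2.240e-02, 2.140e+02]), array([0.5818, 0.3072, 0.1041]))
b (array([4.358e-01, 3.039e-01, 2.180e-02, 2.240e+02]), array([0.4352, 0.3036, 0.1038]))
c (array([5.435e-01, 3.540e-02, 2.170e-02, 2.360e+02]), array([0.5429, 0.0356, 0.144 ]))
rim 506 ((0.5438022613525391, 0.035797368735075), (0.2231253683567047, 0.07799293845891953), 6.967675685882568)
base ((0.5581061840057373, -0.08817848563194275), (0.2392740249633789, 0.3589494824409485), 6.91385555267334)
knob bar 115 [ 0.49885384 -0.11500483  0.11167464] ((0.49953025579452515, -0.11509718745946884), (0.013057354837656021, 0.04814770817756653), 87.75485229492188)
```

View pics/c1.png

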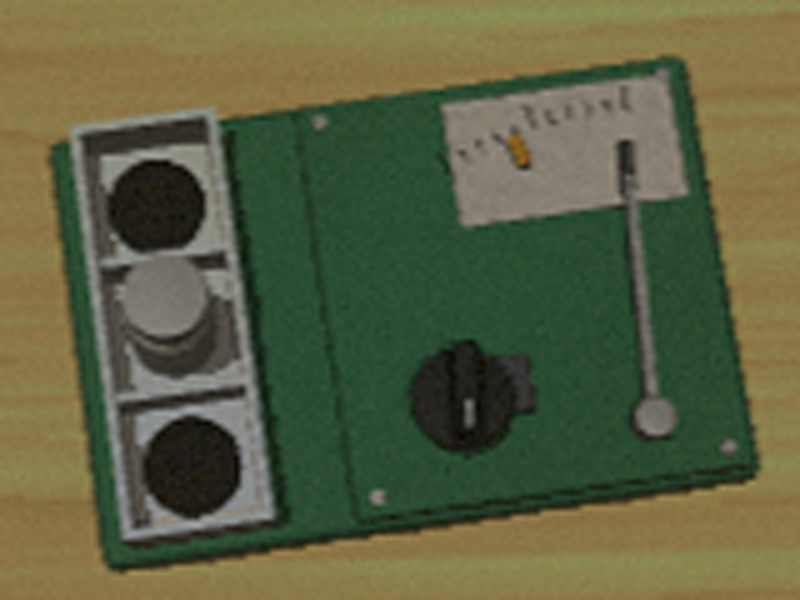

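View pics/c2.png

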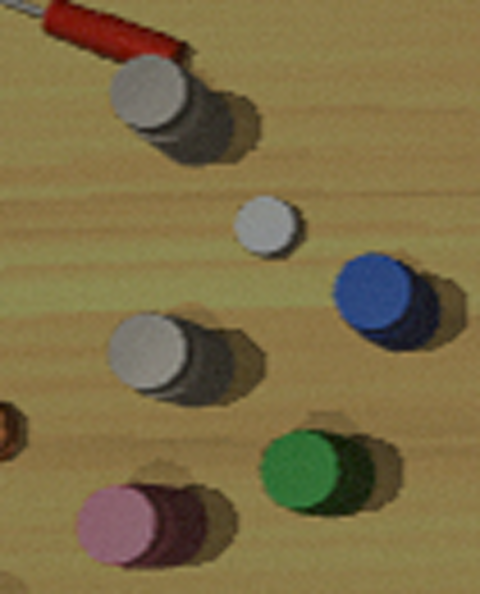

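The crops confirm the choice. The loose white jars are the two grey-lidded ones, at crop (148,92) and (147,352). The blue, green and pink ones are separate. The crate has jar_c in the middle cell with the near and far cells empty. The blade tip is at (626,150) and the index at (518,150). Crate fit (223×78 mm) and jar radius (22 mm) match the given sizes. Next I'll work out the moves and measure the knob bar and index.

Run:
```python
from h import *
s=env.sense();R=np.array(s["ee_rot"]);print("pos",np.round(s["position"],4),"R",np.round(R,3).tolist(),"tool y dir deg",np.degrees(np.arctan2(R[1,1],R[0,1])))
c=lambda x,y:(225+x/5,140+y/5)
pv=at_height("top",[c(655,412)],.072)[0];t=at_height("top",[c(626,145),c(627,165)],.068)
ix=at_height("top",[c(513,135),c(524,165)],.053)
print(pv,t,ix)
for q in list(t)+list(ix): v=q-pv;print(np.hypot(*v[:2]),np.degrees(np.arctan2(v[1],v[0])))
z=np.load("top0.npz");P,_=cloud("top",z["d"])
s=(P[:,2]>.09)&(P[:,2]<.2)&(abs(P[:,0]-.72)<.1)&(abs(P[:,1]-.17)<.08);print("mandrel",P[s].mean(0),P[s].min(0),P[s].max(0))
```

```text
pos [0.1883 0.6481 0.2054] R [[-0.96, 0.279, -0.0], [0.279, 0.96, -0.0], [0.0, -0.0, -1.0]] tool y dir deg 73.79500528706286
[ 0.49007485 -0.21914553  0.072     ] [[ 0.63614955 -0.21188099  0.068     ]
 [ 0.6250477  -0.21186369  0.068     ]] [[ 0.64734553 -0.1531997   0.053     ]
 [ 0.63035014 -0.15849065  0.053     ]]
0.14625523278215408 2.847071550222099
0.13516914073804095 3.0881378064277127
0.17053715300451905 22.74899713784227
0.15282726119089968 23.383601525487364
mandrel [0.72881378 0.19897433 0.12376648] [0.72252965 0.19240171 0.09221105] [0.73737777 0.20739967 0.15214439]
```

apply_moves(
  rows=[
    [100, [39.4, -34, 0], 0.464],
    [100, [39.4, -34, 0], 0.464],
    [100, [39.4, -34, 0], 0.464],
    [100, [39.4, -34, 0], 0.464],
    [100, [39.4, -34, 0], 0.464],
    [100, [39.4, -34, 0], 0.464],
    [100, [39.4, -34, 0], 0.464],
    [100, [39.4, -34, 0], 0.464],
    [100, [39.4, -34, 0], 0.464],
    [100, [39.4, -34, 0], 0.464],
  ],
)

```text
time: 1.95
position: [0.5835, 0.307, 0.2056]
ee_rot: [[-0.992, -0.123, 0.0], [-0.123, 0.992, 0.0], [-0.0, 0.0, -1.0]]
force: [0.5, 0.4, 0.5]
width: 0.094
```

apply_moves(
  rows=[
    [100, [-1, 0.7, -30], 0],
    [100, [0, 0, -40], 0],
    [100, [0, 0, -40], 0],
    [100, [0, 0, -36], 0],
    [100, [0, 0, -10], 0],
    [100, [0, 0, 0], 0],
  ],
)

```text
time: 2.7
position: [0.5815, 0.3089, 0.0497]
ee_rot: [[-0.993, -0.122, -0.0], [-0.122, 0.993, -0.0], [0.0, -0.0, -1.0]]
force: [0.1, -0.3, -0.0]
width: 0.0941
```

apply_moves(
  rows=[
    [40, [0, 0, 0], 0],
    [40, [0, 0, 0], 0],
    [40, [0, 0, 0], 0],
    [40, [0, 0, 0], 0],
    [40, [0, 0, 0], 0],
    [40, [0, 0, 0], 0],
  ],
)

```text
time: 3.45
position: [0.5814, 0.3088, 0.0495]
ee_rot: [[-0.993, -0.122, 0.0], [-0.122, 0.993, -0.0], [-0.0, -0.0, -1.0]]
force: [-1.0, -0.9, 1.6]
width: 0.0476
```

apply_moves(
  rows=[
    [30, [0, 0, 0], 0],
    [30, [0, 0, 15], 0],
    [30, [0, 0, 35], 0],
    [30, [0, 0, 40], 0],
    [30, [0, 0, 35], 0],
    [30, [0, 0, 0], 0],
  ],
)

```text
time: 4.2
position: [0.5827, 0.3096, 0.1781]
ee_rot: [[-0.993, -0.122, 0.004], [-0.122, 0.993, 0.003], [-0.004, 0.002, -1.0]]
force: [0.5, 0.6, -2.5]
width: 0.0473
```

apply_moves(
  rows=[
    [30, [2, -16, 0], 0],
    [30, [4, -34, 0], 0],
    [30, [5, -40, 0], 0],
    [30, [6, -44, 0], 0],
    [30, [6, -44, 0], 0],
    [30, [5, -40, 0], 0],
    [30, [4, -30, 0], 0],
    [30, [2, -16, 0], 0],
    [30, [0, 0, 0], 0],
    [30, [0, 0, 0], 0],
  ],
)

```text
time: 5.45
position: [0.615, 0.0462, 0.1741]
ee_rot: [[-0.992, -0.123, -0.001], [-0.123, 0.992, 0.0], [0.001, 0.0, -1.0]]
force: [0.2, 0.1, -2.5]
width: 0.047
```

Run:
```python
from h import *
p,d=snapshot("scene");a=cv2.resize(p[110:290,205:385],(600,600),interpolation=cv2.INTER_CUBIC);cv2.imwrite("pics/d1.png",a[:,:,::-1])
s=env.sense();print(s["position"],s["force"],s["width"])
```

```text
[0.61509008 0.04641354 0.1741613 ] [ 0.00298295  0.52679746 -2.94283308] 0.04706917838105635
```

View pics/d1.png

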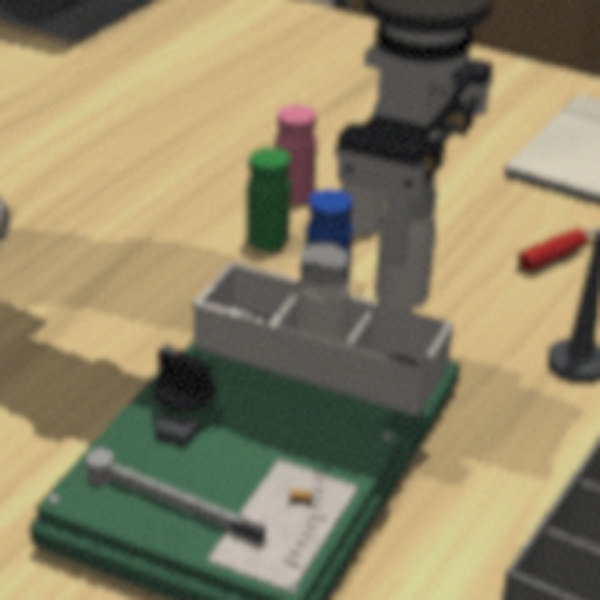

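The picture shows the gripper finger over the far cell at (405,270). The jar is hidden behind the finger, and the force reading shows it is held (about 3 N at 47 mm opening). Lowering it now.

apply_moves(
  rows=[
    [30, [0, -1.9, -15], 0],
    [30, [0, 0, -20], 0],
    [30, [0, 0, -20], 0],
    [30, [0, 0, -15], 0],
    [30, [0, 0, -8], 0],
    [30, [0, 0, -3], 0],
    [30, [0, 0, 0], 0],
  ],
)

```text
time: 6.38
position: [0.6156, 0.0429, 0.0937]
ee_rot: [[-0.993, -0.122, 0.0], [-0.122, 0.993, 0.0], [-0.0, -0.0, -1.0]]
force: [0.4, 0.2, -3.0]
width: 0.047
```

apply_moves(
  rows=[
    [30, [0, 0, -1], 0],
    [30, [0, 0, -1], 0],
    [30, [0, 0, 0], 0],
  ],
)

```text
time: 6.75
position: [0.6154, 0.043, 0.0916]
ee_rot: [[-0.993, -0.122, 0.0], [-0.122, 0.993, 0.0], [-0.0, 0.0, -1.0]]
force: [0.4, 0.4, -3.0]
width: 0.0471
```

apply_moves(
  rows=[
    [30, [0, 0, -1], 0],
    [30, [0, 0, -0.7], 0],
    [30, [0, 0, 0], 0],
  ],
)

```text
time: 7.12
position: [0.6153, 0.0429, 0.0897]
ee_rot: [[-0.993, -0.122, -0.0], [-0.122, 0.993, -0.0], [0.0, -0.0, -1.0]]
force: [0.1, 0.5, -2.3]
width: 0.0473
```

apply_moves(
  rows=[
    [30, [0, 0, -0.7], 0],
    [30, [0, 0, 0], 0],
  ],
)

```text
time: 7.38
position: [0.6156, 0.043, 0.0895]
ee_rot: [[-0.993, -0.122, 0.001], [-0.122, 0.993, 0.0], [-0.001, 0.0, -1.0]]
force: [-1.6, -1.1, 4.9]
width: 0.0473
```

It is seated: the load has come off the wrist. Releasing.

apply_moves(
  rows=[
    [60, [0, 0, 0], 0],
    [90, [0, 0, 0], 0],
    [90, [0, 0, 0], 0],
    [90, [0, 0, 0], 0],
    [90, [0, 0, 15], 0],
    [100, [0, 0, 40], 0],
    [100, [0, 0, 45], 0],
    [100, [0, 0, 15], 0],
    [100, [-10, 14, 0], 0],
    [100, [-30, 44, 0], 0],
  ],
)

```text
time: 8.62
position: [0.5745, 0.1003, 0.2028]
ee_rot: [[-0.993, -0.118, -0.001], [-0.118, 0.993, -0.001], [0.001, -0.001, -1.0]]
force: [0.7, 1.8, 0.3]
width: 0.0938
```

apply_moves(
  rows=[
    [100, [-35, 51, 0], 0],
    [100, [-35, 51, 0], 0],
    [100, [-35, 51, 0], 0],
    [100, [-25, 35, 0], 0],
    [100, [-10, 15, 0], 0],
    [100, [0, 0, 0], 0],
  ],
)

```text
time: 9.38
position: [0.4342, 0.3045, 0.2032]
ee_rot: [[-0.992, -0.124, -0.001], [-0.124, 0.992, -0.001], [0.001, -0.001, -1.0]]
force: [1.2, 0.5, 0.0]
width: 0.094
```

Run:
```python
from h import *
p,d=snapshot("top");P,uv=cloud("top",d)
q,e=snapshot("scene");S,_=cloud("scene",e)
for n,P in(("top",P),("scene",S)):
  for c,lo,hi in((( .6153,.0445),.138,.152),((.543,.0355),.138,.152),((.4355,.3038),.098,.108)):
    s=(P[:,2]>lo)&(P[:,2]<hi)&(np.hypot(*(P[:,:2]-c).T)<.035)
    print(n,c,s.sum(),P[s].mean(0) if s.sum() else "",cv2.minEnclosingCircle(P[s,:2].astype(np.float32)) if s.sum()>5 else "")
```

```text
top (0.6153, 0.0445) 228 [0.61559682 0.04214952 0.14372572] ((0.6157301068305969, 0.042100224643945694), 0.021457113325595856)
top (0.543, 0.0355) 237 [0.5430003  0.0356357  0.14398031] ((0.5429770350456238, 0.035973526537418365), 0.0218836460262537)
top (0.4355, 0.3038) 82 [0.42348558 0.30288364 0.10340212] ((0.4303295612335205, 0.30391812324523926), 0.020671963691711426)
scene (0.6153, 0.0445) 120 [0.616372   0.03842147 0.14333242] ((0.6159766912460327, 0.04095049202442169), 0.023573409765958786)
scene (0.543, 0.0355) 116 [0.54433838 0.03085624 0.14303222] ((0.5455713272094727, 0.0344918891787529), 0.024348948150873184)
scene (0.4355, 0.3038) 73 [0.43659715 0.29945565 0.10309577] ((0.43611544370651245, 0.30237340927124023), 0.0243928674608469)
```

Jar A is placed 2 mm from its cell centre, and jar_c has not moved. Now for jar B.

apply_moves(
  rows=[
    [100, [1.3, -0.7, -30], 0],
    [100, [0, 0, -40], 0],
    [100, [0, 0, -40], 0],
    [100, [0, 0, -34], 0],
    [100, [0, 0, -9.5], 0],
    [100, [0, 0, 0], 0],
    [70, [0, 0, 0], 0],
  ],
)

```text
time: 10.35
position: [0.4376, 0.3035, 0.0518]
ee_rot: [[-0.993, -0.121, 0.001], [-0.121, 0.993, 0.001], [-0.002, 0.001, -1.0]]
force: [-0.0, -0.1, 1.0]
width: 0.0871
```

apply_moves(
  rows=[
    [40, [0, 0, 0], 0],
    [40, [0, 0, 0], 0],
    [40, [0, 0, 0], 0],
    [40, [0, 0, 0], 0],
    [30, [0, 0, 0], 0],
    [30, [0, 0, 0], 0],
  ],
)

```text
time: 11.1
position: [0.4367, 0.3034, 0.0506]
ee_rot: [[-0.993, -0.122, 0.0], [-0.122, 0.993, 0.0], [-0.0, 0.0, -1.0]]
force: [-0.8, 0.8, 2.7]
width: 0.0472
```

apply_moves(
  rows=[
    [30, [0, 0, 15], 0],
    [30, [0, 0, 35], 0],
    [30, [0, 0, 40], 0],
    [30, [0, 0, 35], 0],
    [30, [0, 0, 0], 0],
  ],
)

```text
time: 11.72
position: [0.4377, 0.3039, 0.1786]
ee_rot: [[-0.993, -0.121, 0.003], [-0.121, 0.993, 0.003], [-0.004, 0.003, -1.0]]
force: [0.1, 1.0, -3.7]
width: 0.0474
```

apply_moves(
  rows=[
    [30, [2, -16, 0], 0],
    [30, [4, -34, 0], 0],
    [30, [5.5, -42, 0], 0],
    [30, [6.5, -47, 0], 0],
    [30, [6.5, -47, 0], 0],
    [30, [5.5, -42, 0], 0],
    [30, [4, -32, 0], 0],
    [30, [2, -16, 0], 0],
    [30, [0, 0, 0], 0],
    [30, [0, 0, 0], 0],
  ],
)

```text
time: 12.98
position: [0.4723, 0.0281, 0.1752]
ee_rot: [[-0.992, -0.123, -0.001], [-0.123, 0.992, -0.0], [0.001, 0.0, -1.0]]
force: [-0.9, 0.6, -2.7]
width: 0.0476
```

apply_moves(
  rows=[
    [30, [0.7, 0, -15], 0],
    [30, [0, 0, -20], 0],
    [30, [0, 0, -20], 0],
    [30, [0, 0, -15], 0],
    [30, [0, 0, -8], 0],
    [30, [0, 0, -4], 0],
    [30, [0, 0, 0], 0],
  ],
)

```text
time: 13.85
position: [0.4735, 0.0273, 0.0936]
ee_rot: [[-0.993, -0.122, 0.0], [-0.122, 0.993, -0.0], [-0.0, -0.0, -1.0]]
force: [-0.1, 0.0, -1.9]
width: 0.0474
```

apply_moves(
  rows=[
    [30, [0, 0, -1], 0],
    [30, [0, 0, -0.7], 0],
    [30, [0, 0, 0], 0],
  ],
)

```text
time: 14.22
position: [0.4734, 0.0273, 0.092]
ee_rot: [[-0.993, -0.122, 0.0], [-0.122, 0.993, 0.0], [-0.0, 0.0, -1.0]]
force: [0.6, 0.8, -2.7]
width: 0.0472
```

apply_moves(
  rows=[
    [30, [0, 0, -1], 0],
    [30, [0, 0, 0], 0],
  ],
)

```text
time: 14.48
position: [0.4733, 0.0272, 0.0908]
ee_rot: [[-0.993, -0.122, -0.0], [-0.122, 0.993, -0.0], [0.0, -0.0, -1.0]]
force: [-0.5, -0.5, -3.0]
width: 0.0471
```

apply_moves(
  rows=[
    [30, [0, 0, -0.7], 0],
    [30, [0, 0, 0], 0],
  ],
)

```text
time: 14.72
position: [0.4737, 0.0273, 0.0906]
ee_rot: [[-0.993, -0.122, 0.001], [-0.122, 0.993, 0.0], [-0.001, 0.0, -1.0]]
force: [-1.6, 0.1, 7.4]
width: 0.047
```

apply_moves(
  rows=[
    [60, [0, 0, 0], 0],
    [90, [0, 0, 0], 0],
    [90, [0, 0, 0], 0],
    [90, [0, 0, 0], 0],
    [90, [0, 0, 15], 0],
    [100, [0, 0, 40], 0],
    [100, [0, 0, 45], 0],
    [100, [0, 0, 15], 0],
    [100, [0, 0, 0], 0],
  ],
)

```text
time: 15.85
position: [0.4738, 0.0274, 0.2062]
ee_rot: [[-0.993, -0.122, 0.002], [-0.122, 0.993, 0.001], [-0.002, 0.001, -1.0]]
force: [-0.4, -0.1, -1.5]
width: 0.0941
```

```bash
cat > look.py <<'E'
from h import *
import sys
def look(tag):
    p,d=snapshot("top");P,uv=cloud("top",d);q,e=snapshot("scene")
    for c in((.6153,.0445),(.543,.0355),(.4723,.0271)):
        s=(P[:,2]>.138)&(P[:,2]<.152)&(np.hypot(*(P[:,:2]-c).T)<.035)
        print("jar",c,s.sum(),np.round(P[s].mean(0),4) if s.sum() else "")
    s=(P[:,2]>.1)&(P[:,2]<.125)&(np.hypot(*(P[:,:2]-[.5,-.115]).T)<.04)
    if s.sum()>10: print("knob",s.sum(),P[s].mean(0),cv2.minAreaRect(P[s,:2].astype(np.float32)))
    s=(P[:,2]>.06)&(P[:,2]<.08)&(abs(P[:,0]-.57)<.09)&(P[:,1]<-.135)&(P[:,1]>-.25)
    if s.sum()>10:
        B=P[s]; f=cv2.fitLine(B[:,:2].astype(np.float32),cv2.DIST_HUBER,0,.01,.01).ravel();print("blade",s.sum(),f,np.degrees(np.arctan2(f[1],f[0])%np.pi))
    a=cv2.resize(p[145:245,230:380],(780,520),interpolation=cv2.INTER_CUBIC)
    cv2.imwrite(f"pics/{tag}.png",a[:,:,::-1])
    b=cv2.resize(q[110:300,205:385],(568,600),interpolation=cv2.INTER_CUBIC)
    cv2.imwrite(f"pics/{tag}s.png",b[:,:,::-1]); np.savez(f"{tag}.npz",p=p,d=d,q=q,e=e)
look(sys.argv[1]);print(env.sense()["position"],np.round(env.sense()["qpos"],1))
E
python3 look.py k0
```

```text
jar (0.6153, 0.0445) 0 
jar (0.543, 0.0355) 0 
jar (0.4723, 0.0271) 0 
knob 115 [ 0.49851129 -0.11497441  0.11185277] ((0.4994199275970459, -0.11505375802516937), (0.013197075575590134, 0.04818446934223175), 88.66226959228516)
blade 253 [ 0.9961751   0.08737959  0.5504529  -0.21416275] 5.012874
[0.47284225 0.0271975  0.2044302 ] [-26.8   5.2  16.8 117.9  -1.8  57.3  87.9]
```

apply_moves(
  rows=[
    [100, [5, -22, 0], -0.3],
    [100, [8, -45, 0], -0.5],
    [100, [8, -45, 0], -0.5],
    [100, [5, -30, 0], -0.4],
    [100, [0, 0, 0], 0],
    [100, [0, 0, -30], 0],
    [100, [0, 0, -40], 0],
    [100, [0, 0, -30], 0],
    [100, [0, 0, -10], 0],
    [100, [0, 0, 0], 0],
  ],
)

```text
time: 17.2
position: [0.4991, -0.1149, 0.0949]
ee_rot: [[-1.0, 0.026, -0.001], [0.026, 1.0, -0.0], [0.001, -0.0, -1.0]]
force: [-0.6, -1.0, -0.3]
width: 0.094
```

apply_moves(
  rows=[
    [100, [0.4, 0, -8.5], 0],
    [100, [0, 0, 0], 0],
    [40, [0, 0, 0], 0],
    [40, [0, 0, 0], 0],
    [40, [0, 0, 0], 0],
    [40, [0, 0, 0], 0],
    [10, [0, 0, 0], 0],
    [10, [0, 0, 0], 0],
    [10, [0, 0, 0], 0],
    [10, [0, 0, 0], 0],
  ],
)

```text
time: 18.45
position: [0.4998, -0.1148, 0.0867]
ee_rot: [[-1.0, 0.026, -0.0], [0.026, 1.0, -0.0], [0.0, -0.0, -1.0]]
force: [-0.5, -0.1, 0.3]
width: 0.0172
```

apply_moves(
  rows=[
    [5, [0, 0, 0], 0],
    [5, [0, 0, 0], 0],
    [5, [0, 0, 0], 0],
    [5, [0, 0, 0], 0],
  ],
)

```text
time: 18.95
position: [0.4996, -0.116, 0.0867]
ee_rot: [[-1.0, 0.027, 0.0], [0.027, 1.0, -0.001], [-0.0, -0.001, -1.0]]
force: [-0.5, -7.2, -0.4]
width: 0.0136
```

apply_moves(
  rows=[
    [5, [0, -1.3, 0], 0],
    [5, [0, 0, 0], -0.7],
    [5, [0, 0, 0], -1.2],
    [5, [0, 0, 0], -1.2],
    [5, [0, 0, 0], -1.2],
    [5, [0, 0, 0], -1.2],
    [5, [0, 0, 0], -1.2],
    [5, [0, 0, 0], -1.2],
    [5, [0, 0, 0], -1.2],
    [5, [0, 0, 0], 0],
  ],
)

```text
time: 20.2
position: [0.4996, -0.1164, 0.0867]
ee_rot: [[-0.682, 0.731, -0.0], [0.731, 0.682, -0.001], [-0.0, -0.001, -1.0]]
force: [-2.5, -4.4, 4.0]
width: 0.0138
```

```bash
python3 look.py k1; python3 -c "
from h import *
s=env.sense();print(s['force'],s['ft_torque'],s['width'])"
```

```text
jar (0.6153, 0.0445) 228 [0.6154 0.0422 0.1436]
jar (0.543, 0.0355) 237 [0.543  0.0355 0.1442]
jar (0.4723, 0.0271) 244 [0.4721 0.0282 0.1437]
[ 0.49952069 -0.11642461  0.08667519] [-21.7  20.5  33.4 120.3 -16.3  43.5  65.1]
[-3.18099547 -3.95683636  3.86333285] [-1.04738708  0.59380249 -0.02718959] 0.013661003076804224
```

View pics/k1s.png

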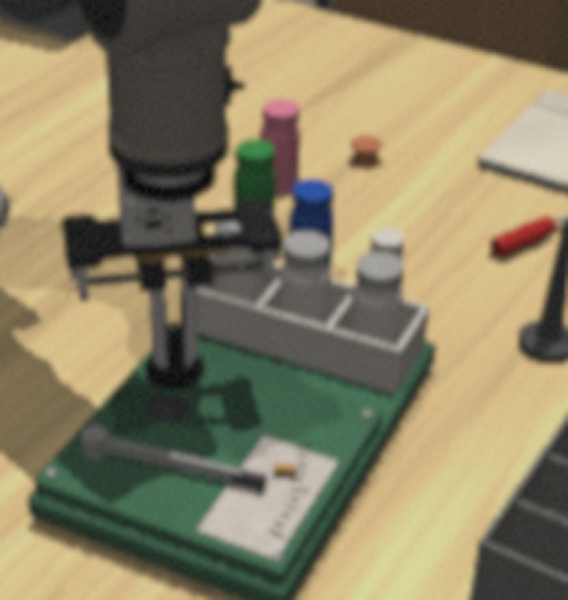

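The picture shows all three jars standing in the crate, the knob gripped at (175,350), the blade tip at about (262,483) and the index's inner end at about (276,468). I'll compute what remains to turn.

Run:
```python
from h import *
c0=lambda x,y:(205+x/3.333,110+y/3.333); c1=lambda x,y:(205+x/3.156,110+y/3.158)
for n,c,pv,t,i in(("before",c0,(99,457),(264,532),(290,496)),("now",c1,(95,435),(266,480),(274,468))):
    pv=at_height("scene",[c(*pv)],.072)[0];t=at_height("scene",[c(*t)],.068)[0];i=at_height("scene",[c(*i)],.053)[0]
    print(n,pv,t,i)
    for q in(t,i): v=q-pv;print(np.hypot(*v[:2]),np.degrees(np.arctan2(v[1],v[0])))
# top & scene clouds of blade
z=np.load("k1.npz")
for n,d in(("top",z["d"]),("scene",z["e"])):
    P,_=cloud(n,d);s=(P[:,2]>.062)&(P[:,2]<.074)&(abs(P[:,0]-.58)<.07)&(P[:,1]<-.14)&(P[:,1]>-.25);B=P[s,:2].astype(np.float32)
    f=cv2.fitLine(B,cv2.DIST_HUBER,0,.01,.01).ravel();print(n,len(B),f,np.degrees(np.arctan2(f[1],f[0])),B[B[:,0].argmax()])
# index orange in the pictures
for tag,p,cam in(("top",np.load("top0.npz")["p"],"top"),("scene",np.load("scene0.npz")["p"],"scene")):
    h=cv2.cvtColor(p,cv2.COLOR_RGB2HSV);m=(h[:,:,1]>130)&(h[:,:,0]>8)&(h[:,:,0]<28)
    v,u=np.nonzero(m);W=at_height(cam,np.c_[u,v],.053);s=(abs(W[:,0]-.64)<.04)&(abs(W[:,1]+.155)<.03);print(tag,s.sum(),W[s].mean(0),W[s].min(0),W[s].max(0))
```

```text
before [ 0.48881518 -0.21917972  0.072     ] [ 0.64189328 -0.21343944  0.068     ] [ 0.62926008 -0.15545662  0.053     ]
0.15318569210641672 2.147531750946835
0.15422517349868214 24.404894900025823
now [ 0.491261   -0.22057236  0.072     ] [ 0.63785064 -0.18311828  0.068     ] [ 0.6275868  -0.15371832  0.053     ]
0.15129881099383627 14.332603618335174
0.15183605240724715 26.12328922658304Traceback (most recent call last):
  File "<stdin>", line 11, in <module>
cv2.error: OpenCV(4.12.0) /io/opencv/modules/imgproc/src/linefit.cpp:50: error: (-215:Assertion failed) count > 0 in function 'fitLine2D_wods'
```

apply_moves(
  rows=[
    [5, [0, 0, 0], -0.7],
    [5, [0, 0, 0], -1.2],
    [5, [0, 0, 0], -1.2],
    [5, [0, 0, 0], -1.2],
    [5, [0, 0, 0], -1.2],
    [5, [0, 0, 0], -1.2],
    [5, [0, 0, 0], -0.9],
    [5, [0, 0, 0], 0],
  ],
)

```text
time: 21.3
position: [0.4993, -0.1165, 0.0867]
ee_rot: [[-0.088, 0.996, -0.001], [0.996, 0.088, -0.0], [-0.0, -0.001, -1.0]]
force: [-5.0, -4.9, 7.7]
width: 0.014
```

Run:
```python
from h import *
q,e=snapshot("scene");p,d=snapshot("top")
np.savez("k2.npz",p=p,d=d,q=q,e=e)
a=cv2.resize(q[225:295,225:315],(540,420),interpolation=cv2.INTER_CUBIC)
b=cv2.resize(p[150:240,290:380],(420,420),interpolation=cv2.INTER_CUBIC)
cv2.imwrite("pics/k2.png",cv2.resize(np.hstack([a,b]),(800,350))[:,:,::-1])
```

```text
(no output)
```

View pics/k2.png

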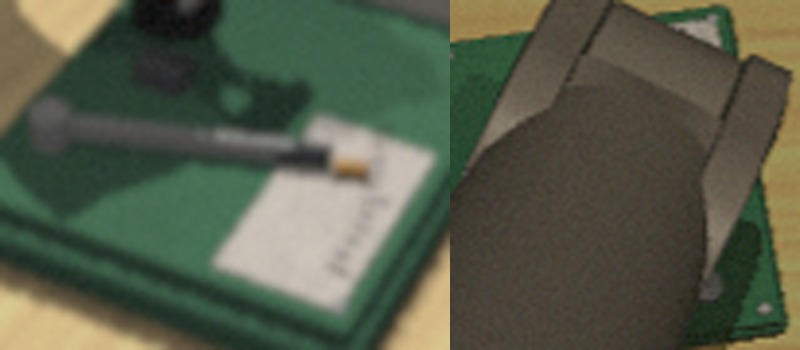

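Run:
```python
from h import *
c=lambda x,y:(225+x/5,225+y/5)
pv=np.array([.4895,-.2195])
for n,uv,h in(("tip top?",(328,150),.068),("tip face mid",(329,156),.062),("tip bottom",(328,165),.056),("idx inner",(332,166),.053),("idx outer",(368,168),.053)):
    w=at_height("scene",[c(*uv)],h)[0];v=w[:2]-pv;print(n,w,np.hypot(*v),np.degrees(np.arctan2(v[1],v[0])))
q=np.load("k2.npz")["q"];e=np.load("k2.npz")["e"]
P,uv=cloud("scene",e)
s=(P[:,2]>.055)&(P[:,2]<.076)&(P[:,0]>.5)&(P[:,0]<.66)&(P[:,1]<-.14)&(P[:,1]>-.23)
B=P[s];f=cv2.fitLine(B[:,:2].astype(np.float32),cv2.DIST_HUBER,0,.01,.01).ravel();print(len(B),f,np.degrees(np.arctan2(f[1],f[0])),B[B[:,0]>.61].mean(0))
h=cv2.cvtColor(q,cv2.COLOR_RGB2HSV);print(np.array([[u for u in r] for r in q[252:264,284:304].mean(2).astype(int)]))
```

```text
tip top? [ 0.62670979 -0.15897219  0.068     ] 0.14996713934635364 23.803873029334714
tip face mid [ 0.62624931 -0.15701338  0.062     ] 0.1503494342316789 24.557691923416048
tip bottom [ 0.62615837 -0.15762437  0.056     ] 0.1500136764788035 24.359878720340085
idx inner [ 0.62667564 -0.15434906  0.053     ] 0.15186112023625598 25.40516612620061
idx outer [ 0.64330766 -0.14509441  0.053     ] 0.17085955182717594 25.815717096050967
305 [ 0.92255706  0.38586068  0.5731149  -0.18221495] 22.697184 [ 0.62653866 -0.15954135  0.06132607]
[[ 92 107 134 154 167 169 168 168 174 175 174 176 181 180 173 161 146 137
  130 118]
 [ 92  97 118 130 138 149 151 162 178 182 184 184 189 188 182 170 159 158
  158 154]
 [ 78  75  85  93 100 103 114 144 175 190 189 189 190 188 183 177 167 169
  176 176]
 [ 59  56  58  62  65  67  89 134 172 185 187 189 188 189 183 180 174 174
  182 185]
 [ 43  43  44  47  47  46  84 131 162 173 173 176 176 176 176 169 166 170
  180 188]
 [ 50  54  53  50  49  49  82 124 143 150 150 149 152 155 157 160 162 169
  183 190]
 [ 83  74  74  71  69  65  88 116 119 118 116 119 125 126 139 157 163 172
  184 189]
 [118 110 109 108 107 102 107 112 100  89  85  88  93  99 118 150 162 171
  184 190]
 [159 152 153 152 150 145 142 127 105  94  94  95  91  92 114 148 163 176
  185 189]
 [185 181 183 180 180 177 171 157 144 143 141 139 132 120 128 151 168 180
  187 189]
 [189 189 191 191 189 188 186 179 176 178 176 174 170 159 156 159 172 182
  190 191]
 [189 188 193 190 187 189 188 186 188 191 189 189 185 180 175 176 178 185
  188 188]]
```

The left half shows the blade nearly over the index: tip at (330,155), index inner end at (332,166). The numbers leave about 1.3° of blade, so I'll turn the knob 5° more, release it and check from above.

apply_moves(
  rows=[
    [5, [0, 0, 0], -0.5],
    [5, [0, 0, 0], -0.5],
    [5, [0, 0, 0], 0],
    [5, [0, 0, 0], 0],
    [30, [0, 0, 0], 0],
    [40, [0, 0, 0], 0],
    [40, [0, 0, 0], 0],
  ],
)

```text
time: 22.28
position: [0.4999, -0.1158, 0.0866]
ee_rot: [[-0.001, 1.0, 0.0], [1.0, 0.001, 0.0], [0.0, 0.0, -1.0]]
force: [0.2, -0.2, 0.3]
width: 0.0371
```

apply_moves(
  rows=[
    [40, [0, 0, 15], 0],
    [40, [0, 0, 35], 0],
    [40, [0, 0, 40], 0],
    [40, [0, 0, 40], 0],
    [40, [-20, 30, 10], 0],
    [40, [-20, 50, 0], 0],
    [40, [-10, 55, 0], 0],
    [40, [0, 55, 0], 0],
    [40, [0, 50, 0], 0],
    [40, [0, 20, 0], 0],
  ],
)

```text
time: 23.52
position: [0.4496, 0.1463, 0.2274]
ee_rot: [[-0.003, 1.0, 0.001], [1.0, 0.003, 0.0], [0.0, 0.001, -1.0]]
force: [-0.6, 0.1, 0.1]
width: 0.0379
```

```bash
python3 look.py k3
python3 - <<'E'
from h import *
p=np.load("k3.npz")["p"]
a=cv2.resize(p[155:230,300:375],(600,600),interpolation=cv2.INTER_CUBIC);cv2.imwrite("pics/k3z.png",a[:,:,::-1])
E
```

```text
jar (0.6153, 0.0445) 225 [0.6156 0.0424 0.1439]
jar (0.543, 0.0355) 235 [0.543  0.0357 0.1441]
jar (0.4723, 0.0271) 244 [0.472  0.0283 0.1441]
knob 115 [ 0.49853338 -0.1152147   0.11169545] ((0.49919798970222473, -0.11555729061365128), (0.014147748239338398, 0.047708217054605484), 1.2023214101791382)
blade 251 [ 0.90060455  0.4346394   0.5400289  -0.1916952 ] 25.762352
[0.44979009 0.14535321 0.22710355] [-64.7   3.4  41.3 117.5  -2.5  60.  -22. ]
```

View pics/k3z.png

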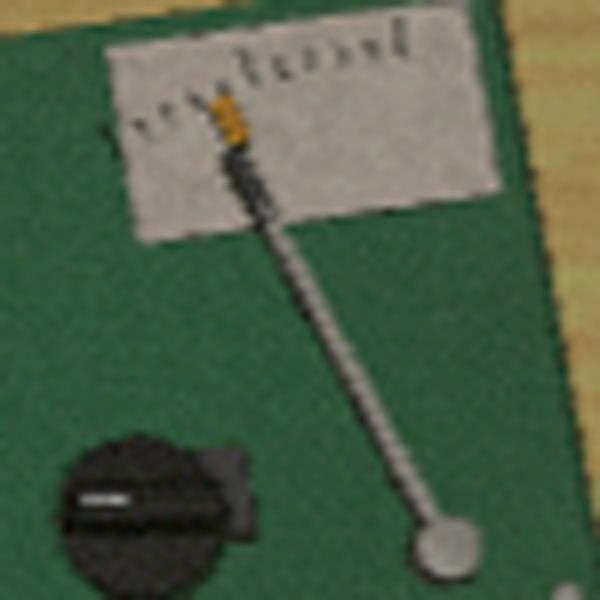

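The top picture shows the blade tip at about (235,150) just under the index's inner end at (238,146). The tip sits higher than the index, so I'll correct for parallax.

Run:
```python
from h import *
c=lambda x,y:(300+x/8-.4,155+y/8-.4)
pv=at_height("top",[c(449,545)],.072)[0]
z=np.load("k3.npz");p=z["p"];P,uv=cloud("top",z["d"])
s=(P[:,2]>.06)&(P[:,2]<.08)&(abs(P[:,0]-.57)<.09)&(P[:,1]<-.135)&(P[:,1]>-.25)
B=P[s];print("pv",pv,"blade cloud pts near pivot",B[B[:,0]<.505].mean(0))
ang=lambda w:(w,np.hypot(*(w-pv)[:2]),np.degrees(np.arctan2(*(w-pv)[1::-1])))
print("tip",ang(at_height("top",[c(236,152)],.068)[0]));print("mid-dark",ang(at_height("top",[c(248,185)],.068)[0]))
print("shaft",ang(at_height("top",[c(345,360)],.068)[0]))
hsv=cv2.cvtColor(p,cv2.COLOR_RGB2HSV)
for nm,cam in(("top0.npz","top"),("k3.npz","top"),("scene0.npz","scene")):
    q=np.load(nm)["p"];h=cv2.cvtColor(q,cv2.COLOR_RGB2HSV);m=(h[:,:,1]>150)&(h[:,:,0]>8)&(h[:,:,0]<25)
    v,u=np.nonzero(m);W=at_height(cam,np.c_[u,v],.053);s=(abs(W[:,0]-.64)<.03)&(abs(W[:,1]+.155)<.025)
    print(nm,s.sum(),ang(W[s].mean(0)) if s.sum() else "")
```

```text
pv [ 0.48922955 -0.21837922  0.072     ] blade cloud pts near pivot [ 0.49205032 -0.20082891  0.06887134]
tip (array([ 0.62458533, -0.15461985,  0.068     ]), np.float64(0.14962100208939622), np.float64(25.22279074301547))
mid-dark (array([ 0.61310977, -0.15816307,  0.068     ]), np.float64(0.1377399525782598), np.float64(25.923629236596746))
shaft (array([ 0.55264639, -0.18783094,  0.068     ]), np.float64(0.07039100349538771), np.float64(25.72040443467876))
top0.npz 16 (array([ 0.63956922, -0.1546513 ,  0.053     ]), np.float64(0.1632889051689515), np.float64(22.971745446002373))
k3.npz 16 (array([ 0.63956922, -0.1546513 ,  0.053     ]), np.float64(0.1632889051689515), np.float64(22.971745446002373))
scene0.npz 0
```

Run:
```python
from h import *
z=np.load("k3.npz")
def fwd(cam,W):
    m=camera_model(cam);K=np.array(m["K"]);c=(np.atleast_2d(W)-np.array(m["origin"]))@np.array(m["rotation"])
    s=np.c_[c[:,0],-c[:,1]]/-c[:,2:3];s=s*(1+m["k1"]*(s**2).sum(1,keepdims=True));return s@K[:2,:2].T+K[:2,2]
out=[]
for cam,im,d,(x0,y0,n) in(("top",z["p"],z["d"],(318,158,48)),("scene",z["q"],z["e"],(258,235,48))):
    P,uv=cloud(cam,d)
    f=im.astype(float);w=np.clip((f[:,:,0]-f[:,:,2])-45,0,None)      # brass: red-blue
    v,u=np.mgrid[:420,:560];box=(u>=x0)&(u<x0+n)&(v>=y0)&(v<y0+n)
    pr=fwd(cam,[[.637,-.154,.053]])[0];box&=np.hypot(u-pr[0],v-pr[1])<9
    w=w*box;cu=(w*u).sum()/w.sum();cv=(w*v).sum()/w.sum()
    dd=d[(w>30)];print(cam,"index centroid px",cu,cv,"n",(w>30).sum(),"height",np.round([at_depth(cam,[(a,b)],[d[b,a]])[0][2] for b,a in np.argwhere(w>30)],3))
    pl=[(.60,-.15),(.61,-.145)]
    for c in([.64,-.175],[.65,-.2]):
        s=np.hypot(*(P[:,:2]-c).T)<.008;print(" plate z",np.median(P[s,2]))
    s=(P[:,2]>.074)&(P[:,2]<.085)&(np.hypot(*(P[:,:2]-[.489,-.219]).T)<.02);print(" pivot cap",s.sum(),P[s].mean(0) if s.sum() else "")
    for zz in(.05,.06,.068):
        s=(abs(P[:,2]-.065)<.01)&(np.hypot(*(P[:,:2]-[.489,-.219]).T)<.014)
    print(" pivot all",s.sum(),P[s].mean(0) if s.sum() else "")
    print(" index W",at_height(cam,[(cu,cv)],.053)[0])
    big=cv2.resize(im[y0:y0+n,x0:x0+n],(396,396),interpolation=cv2.INTER_CUBIC)[:,:,::-1].copy();k=396/n
    out.append(big)
cv2.imwrite("pics/k4.png",np.hstack(out))
```

```text
top index centroid px 328.27805864509605 169.53083923154702 n 16 height [0.061 0.062 0.057 0.062 0.055 0.064 0.06  0.06  0.059 0.06  0.06  0.064
 0.062 0.058 0.064 0.061]
 plate z 0.04994366056675392
 plate z 0.04945046887043891
 pivot cap 3 [ 0.48713869 -0.21665873  0.07535215]
 pivot all 61 [ 0.48848796 -0.21642965  0.06929458]
 index W [ 0.64018096 -0.15475402  0.053     ]
scene index centroid px 294.55960264900665 257.8708609271523 n 0 height []
 plate z 0.05013229405789177
 plate z 0.05025940085097036
 pivot cap 0 
 pivot all 72 [ 0.49079241 -0.2213579   0.06691835]
 index W [ 0.63296289 -0.14863394  0.053     ]
```

View pics/k4.png

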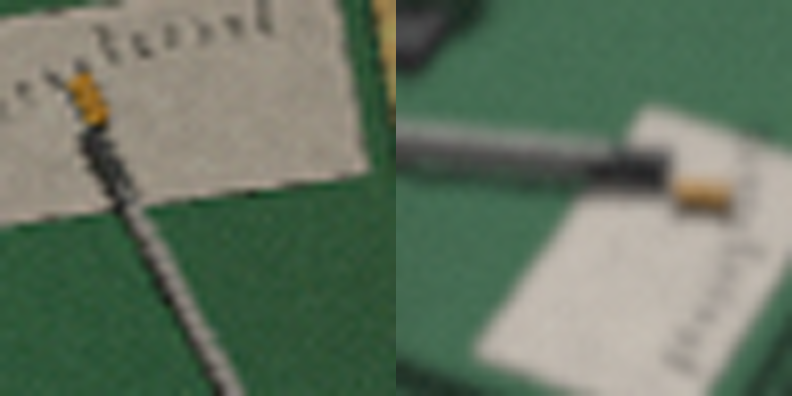

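Both views now agree: the index top is at about 0.060 m, not the 0.053 m I assumed. With that, the blade is about 2–2.5° past the index (about 6 mm at the tip). I'll go back and ease the knob about 9.5° counterclockwise.

apply_moves(
  rows=[
    [60, [0, -20, 0], 0],
    [60, [0, -50, 0], 0],
    [60, [0, -55, 0], 0],
    [60, [10, -55, 0], 0],
    [60, [20, -50, 0], 0],
    [60, [20, -31, -10], 0],
    [60, [0, 0, -40], 0],
    [60, [0, 0, -40], 0],
    [60, [0, 0, -35], 0],
    [60, [0, 0, -15], 0],
  ],
)

```text
time: 24.88
position: [0.498, -0.1193, 0.0859]
ee_rot: [[0.003, 1.0, -0.002], [1.0, -0.003, -0.001], [-0.001, -0.002, -1.0]]
force: [0.2, 0.3, -0.5]
width: 0.0565
```

apply_moves(
  rows=[
    [60, [0, 0, 0], 0],
    [20, [0, 0, 0], 0],
    [20, [0, 0, 0], 0],
    [20, [0, 0, 0], 0],
    [5, [0, 0, 0], 0],
    [5, [0, 0, 0], 0],
    [5, [0, 0, 0], 0],
    [5, [0, 0, 0], 0],
  ],
)

```text
time: 25.88
position: [0.4992, -0.117, 0.0868]
ee_rot: [[0.0, 1.0, -0.001], [1.0, -0.0, 0.001], [0.001, -0.001, -1.0]]
force: [-6.3, 0.4, 8.3]
width: 0.0135
```

apply_moves(
  rows=[
    [5, [-1, 0, 0], 0],
    [5, [0, 0, 0], 0.7],
    [5, [0, 0, 0], 0.8],
    [5, [0, 0, 0], 0.4],
    [5, [0, 0, 0], 0],
    [5, [0, 0, 0], 0],
    [30, [0, 0, 0], 0],
    [40, [0, 0, 0], 0],
    [40, [0, 0, 0], 0],
  ],
)

```text
time: 27.0
position: [0.4984, -0.1171, 0.0865]
ee_rot: [[-0.165, 0.986, -0.001], [0.986, 0.165, -0.0], [0.0, -0.001, -1.0]]
force: [-0.5, 0.7, 0.1]
width: 0.037
```

apply_moves(
  rows=[
    [40, [0, 0, 15], 0],
    [40, [0, 0, 35], 0],
    [40, [0, 0, 40], 0],
    [40, [0, 0, 40], 0],
    [40, [-20, 30, 10], 0],
    [40, [-20, 50, 0], 0],
    [40, [-10, 55, 0], 0],
    [40, [0, 55, 0], 0],
    [40, [0, 50, 0], 0],
    [40, [0, 20, 0], 0],
  ],
)

```text
time: 28.25
position: [0.4486, 0.1452, 0.2273]
ee_rot: [[-0.167, 0.986, 0.0], [0.986, 0.167, 0.0], [0.0, 0.0, -1.0]]
force: [1.4, -0.1, 0.3]
width: 0.0377
```

```bash
python3 look.py k5
python3 - <<'E'
from h import *
z=np.load("k5.npz");pv=np.array([.489,-.2184])
out=[]
for cam,im,(x0,y0,n) in(("top",z["p"],(318,158,48)),("scene",z["q"],(258,235,48))):
    out.append(cv2.resize(im[y0:y0+n,x0:x0+n],(396,396),interpolation=cv2.INTER_CUBIC)[:,:,::-1])
cv2.imwrite("pics/k5c.png",np.hstack(out))
# radial index angle, same pivot, index top height 0.0605; blade line from depth in both pictures
for cam,c,pvz in(("top",(328.28,169.53),None),("scene",(294.56,257.87),None)):
    w=at_height(cam,[c],.0605)[0];v=w[:2]-pv;print(cam,"index",w,np.degrees(np.arctan2(v[1],v[0])))
E
```

```text
jar (0.6153, 0.0445) 227 [0.6154 0.0423 0.1439]
jar (0.543, 0.0355) 235 [0.543  0.0355 0.1441]
jar (0.4723, 0.0271) 241 [0.4723 0.0282 0.1439]
knob 110 [ 0.49879673 -0.11536708  0.11196681] ((0.4994666278362274, -0.1154765635728836), (0.014170456677675247, 0.04677475988864899), 10.415173530578613)
blade 242 [ 0.91496605  0.4035308   0.5294807  -0.19854566] 23.799093
[0.44876941 0.1442385  0.22707515] [-65.8   3.2  42.5 117.6  -2.5  60.  -12.5]
top index [ 0.63804571 -0.15382252  0.0605    ] 23.42578382410513
scene index [ 0.63700379 -0.15557344  0.0605    ] 23.000879387864913
```

View pics/k5c.png

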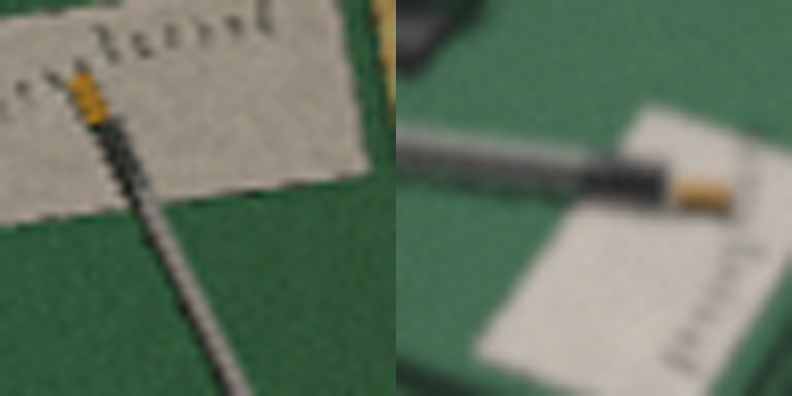

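The top view shows the tip at (107,128) in line with the brass tab (88,98). The scene view shows the dark end at (660,183) running straight into the tab at (700,193). The angles also agree, with the blade at 23.8° and the index at 23.0–23.4°, about 1–2 mm at the tip. All three jars are in place and the gripper is clear, so I'm handing in.

```bash
python3 -c "
from station import env
print(env.finish_job())"
```

```text
the job is handed in; nothing more can be done
None
```

I stood both loose white jars in the crate's near and far cells, then turned the black knob clockwise until the blade tip lined up with the index. The job is handed in; it reported no verdict.

**Jars:** in the last top-camera check the two placed jars were about 1 mm (near cell) and 2 mm (far cell) from their cell centres. Their lids were at the seated height. The third jar had not moved measurably.

**Blade and index:** the blade measured 23.8°, and the index 23.4° from the top camera and 23.0° from the scene camera. That is about 1–2 mm at the tip, inside the 4.5 mm limit.

**Overshoot:** my first alignment went about 2–2.5° too far because I had assumed the index tab was lower than it is. I re-gripped the knob and eased it back 9.5° counterclockwise.

**Not checked:** I did not measure the bystanders again at the end. The later pictures cover only part of the bench.

The gripper was clear of everything at hand-in, about 28 s into the 72 s allowed.

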